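# Close the keyed lid of the wash-powder tub

### The job

Close the child-safe tub: push the blue lid round on its tub until its notch faces the red pin on the rim, then press the lid down until it is fully home and level, and move clear. Nothing is to be picked up: do not lift the lid, and leave the jug, brush and door bolt where they are.

Things in the scene. Friction and masses are not known exactly. Their poses are not given: they have to be found in the camera images.
- tub: round white plastic tub, 156 mm across, 90 mm high, fixed to the worktop. Origin: centre of its underside, z up; its +x points to the side of the red pin. The lid's plug sits in its round mouth (68 mm radius), about 1.5 mm free all round, and is slick (friction about 0.2), so the lid turns about the tub's axis.
- pin (a point): middle of the red pin's top face at notch radius: 80 mm from the tub's axis along its +x, 101 mm above its underside. The pin is a red bar 10 mm wide lying radially on the rim, 72 to 105 mm from the axis, 11 mm tall; its outer 20 mm show beyond the lid's edge.
- lid: loose blue plastic lid, about 0.25 kg. Origin: centre of its plug's underside, z up; +x points to the notch. Plug 133 mm across, 24 mm deep; on it a flange 170 mm across, 12 mm thick, its flat top 36 mm above the origin. Starts level in the mouth, origin 79 mm above the tub's underside, flange 2 mm above the pin, notch 0.6 rad or more from the pin, either way.
- notch (a point): on the lid's axis +x, 80 mm out, at the flange's underside: in the flange's only notch, 16 mm wide, over 15 mm deep from the edge, yellow marks on both sides. With it over the pin the lid goes down 13 mm until the flange lies on the rim (lid origin 66 mm above the tub's underside); elsewhere the pin stops it.
- rib_centre (a point): middle of the top of the straight white rib on the lid: 120 mm long along the lid's x, 14 wide, standing 16 above the flange top (top 52 mm above the lid's origin), its notch end yellow. Flat lid lies free on both sides of it. Pushed sideways near an end, it turns the lid, which stops when the push stops. Pressing here seats the lid.
- jug: stainless steel milk jug, 90 mm across, 140 mm high, handle to its +y; stands loose on the worktop; origin under its centre. Bystander
- brush: wooden-handled brush lying on the worktop along its x axis. Bystander
- bolt: steel door bolt lying on the worktop, plate 36 by 130 mm long along its y axis, knob 40 mm high. Origin under its centre. Bystander
- seal (a joint): depth of the hidden seal plate in the mouth that carries the lid, m: 0 at the start, 0.013 with the lid home. It gives way to about 10 N of downward push (besides the lid's weight) and stays as deep as it was pushed.
Mind the look-alikes: they are no part of the job. What is meant by the lid is not orange, pink or turquoise, and is the larger of those in its own colour.

How it is judged:
By the outcome, as a careful person would: the job done as asked, in the order asked, and still so for the second after the job is handed in, with the robot touching nothing.
It also fails if it takes over 56 s, if anything falls off the work surface, if the arm or the gripper's body presses on something with over 40 N, if the wrist force passes 120 N, or if a joint passes its speed limit or range.

### The arm

A 7-joint arm with a two-finger parallel gripper is mounted at the origin on the work surface. World frame = base frame: x ahead of the robot, y to its left, z up, the work surface at z = 0. Lengths are in mm, angles in rad, forces in N, time in s.
With the tool pointing down it reaches from about 400 to 850 mm from the base axis. Payload 4.4 kg.
Tool frame: the origin (TCP) lies on the centre line of the jaws, within the pads' length; the fingertips stand 14 mm ahead of it and the grasp point (between the pads) lies 5 mm behind it; z points along the fingers, y is the line along which they close (so a half turn about z gives the same grasp; the last joint's range is limited). The gripper opens to 94 mm and grips with 3 to 60 N. Pads are 16 mm wide; open, the fingers measure 119 mm over their backs; the gripper's body (75 mm by 177 mm) begins 78 mm behind the grasp point.
Start: joints at [-1.202, 0.628, 0.038, 1.517, -0.027, 0.996, -0.02], TCP at [273.778, 589.545, 219.478] pointing down, gripper open.
Joint ranges: [-3.06, 3.06], [-0.37, 2.12], [-1.25, 1.32], [0.18, 2.47], [-1.1, 4.24], [0.23, 1.98], [-2.94, 2.94]. Speed limits (rad/s): [2.57, 2.57, 3.14, 3.14, 3.14, 3.14, 3.14].

### API

Orientations are given as a rotation vector (axis times angle).
In Python, from cell import env, eyes, finish_job gives the robot as it stands. The module is installed in compiled form; this text tells all that it offers.
- The arm moves only by the tool carry_out, never from a script. Its argument "targets" is one flat list of numbers, 5 for each row, row after row: the shift along the tool's x, y, z in m, then the turn about the tool's z in rad, then the opening in per cent of the stroke, from 0 (shut) to 100 (fully open). A call has 1 to 20 rows; each row is the pose to reach, as a shift and turn from the pose commanded when the call began, along the tool's axes at that moment; what a row does not reach only later rows make up. A row lasts 1/8 s, in which the tool goes at most 62.5 mm and 10.7 degrees, less where a joint would pass 70% of its speed; a pose out of reach is approached as far as the arm can. A call with a gripper value outside its range is refused whole. The fingers move at their own pace and stop on an object; "newtons" is the grip in N (left out, the last holds). Time passes only in rows, so rows that repeat a pose let the fingers close. It gives the time, the measured TCP pose, the force, the opening and the grip force at its end, in the units of the state.
- env.sense(): the state, without advancing time (a new reading comes with each control period).
- eyes.grab_frame(name): name is "side" or "top"; returns a dict with "color" (384x512x3 uint8, red, green, blue), "camera_matrix" (3x3 intrinsics, pixels), "distortion" ([k1, k2, p1, p2, k3] as OpenCV has them; the pictures are not rectified), "world_from_camera" (4x4, takes a point from camera to world coordinates). Camera axes: x right, y up, looking along -z (the intrinsics and any distortion apply to the point x, -y, -z); pixel columns grow to the right and rows downward; lengths in mm; the calibration is good to about 2 mm. A picture is of the moment at which its call begins. There is no depth.
- finish_job(): hands the job in; it is judged then, once.
The state is a dict: "t": time; "joint_positions": joint angles; "qd": joint speeds; "tau": joint torques, N m; "position": TCP position; "ee_rot": TCP orientation; "wrist_force": force on the tool from outside, world axes, zero at the start; "wrist_torque": the same for the moment, N m; "finger_gap": finger opening in mm; "grasp_force": force on a finger pad.
Only numpy, scipy, OpenCV 4.12 (cv2) and the standard library are available. Lean on these libraries where they do the work, as an engineer would, in place of code of your own. Each camera call takes 0.05 s, during which the arm holds its last target. There are 200 camera calls.

## Working session

There is one attempt and no reset: what is moved stays moved. The work goes in short steps, Python scripts to look and compute and a tool call to move; the robot and the scene stay as the last step left them, time stands still between calls to the robot, and variables do not carry over. Pictures are saved under pics/ and viewed, at most 10 in all, crops included, and the job is handed in when it is done.

Besides the shell and the picture viewer there is one more tool, called as name(argument=value, ...) on one line, values as JSON. carry_out: Moves the arm, as the interface text tells. Its arguments: {"type":"object","properties":{"targets":{"type":"array"},"newtons":{"type":"number"}},"required":["targets"]}

```bash
mkdir -p pics; cat > h.py <<'E'
import numpy as np, cv2
from cell import env, eyes, finish_job
def snap(n,f):
    d=eyes.grab_frame(n); im=cv2.cvtColor(np.asarray(d["color"]),cv2.COLOR_RGB2BGR); cv2.imwrite(f"pics/{f}.png",im)
    np.savez(f"{f}.npz",K=d["camera_matrix"],D=d["distortion"],T=d["world_from_camera"]); return im
def crop(f,g,x0,y0,x1,y1,s):
    im=cv2.imread(f"pics/{f}.png")[y0:y1,x0:x1]; cv2.imwrite(f"pics/{g}.png",cv2.resize(im,None,fx=s,fy=s,interpolation=cv2.INTER_CUBIC))
def onplane(f,uv,z):
    c=np.load(f"{f}.npz"); T=np.array(c["T"]); p=cv2.undistortPoints(np.array(uv,float).reshape(-1,1,2),np.array(c["K"]),np.array(c["D"])).reshape(-1,2)
    r=np.c_[p[:,0],-p[:,1],-np.ones(len(p))]@T[:3,:3].T; o=T[:3,3]
    return o+r*((z-o[2])/r[:,2])[:,None]
E
python3 - <<'E'
from h import *
a=snap("top","t0"); b=snap("side","s0")
cv2.imwrite("pics/both.png",cv2.resize(np.vstack([a,b]),(400*1,600)))
s=env.sense(); print({k:np.round(s[k],3) for k in s})
for f in("t0","s0"): print(np.load(f+".npz")["T"].round(2))
E
```

```text
{'t': np.float64(0.1), 'joint_positions': array([-1.202,  0.629,  0.038,  1.518, -0.027,  0.996, -0.02 ]), 'qd': array([ 0.   , -0.002,  0.   , -0.002,  0.   , -0.   , -0.001]), 'tau': array([ 2.0000e-03, -5.5078e+01,  1.1470e+00, -1.8712e+01, -5.2000e-02,
        1.9000e-02,  0.0000e+00]), 'position': array([273.554, 589.03 , 218.674]), 'ee_rot': array([-6.780e-01, -3.067e+00,  3.000e-03]), 'wrist_force': array([0.498, 0.201, 0.644]), 'wrist_torque': array([ 0.02 ,  0.032, -0.014]), 'grasp_force': np.float64(0.0), 'finger_gap': np.float64(94.273)}
[[ 2.00000e-02  1.00000e+00 -9.00000e-02  4.70110e+02]
 [-1.00000e+00  2.00000e-02  0.00000e+00 -9.76000e+00]
 [ 0.00000e+00  9.00000e-02  1.00000e+00  1.05246e+03]
 [ 0.00000e+00  0.00000e+00  0.00000e+00  1.00000e+00]]
[[ 8.6000e-01  3.0000e-01 -4.1000e-01  1.3509e+02]
 [-5.1000e-01  4.7000e-01 -7.2000e-01 -7.5353e+02]
 [-2.0000e-02  8.3000e-01  5.5000e-01  6.6691e+02]
 [ 0.0000e+00  0.0000e+00  0.0000e+00  1.0000e+00]]
```

View pics/t0.png

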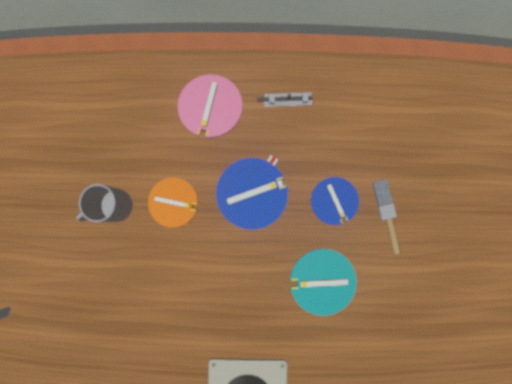

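View pics/s0.png

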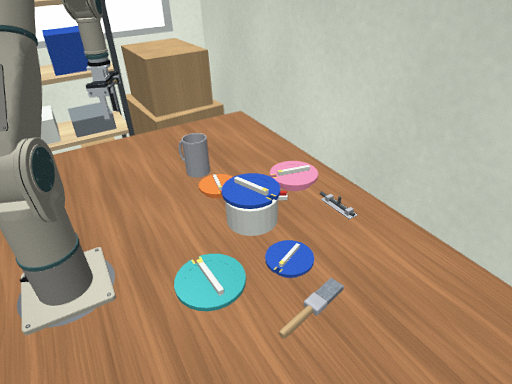

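The top picture shows two blue lids: a large one at (252,193) and a small one at (335,201). The orange, pink and turquoise ones are decoys. The large blue lid fits the description: it sits on the white tub with the red pin near (273,160). I'll confirm it in one enlarged crop.

```bash
python3 - <<'E'
from h import *
crop("t0","c0",205,140,305,240,6)
E
```

```text
(no output)
```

View pics/c0.png

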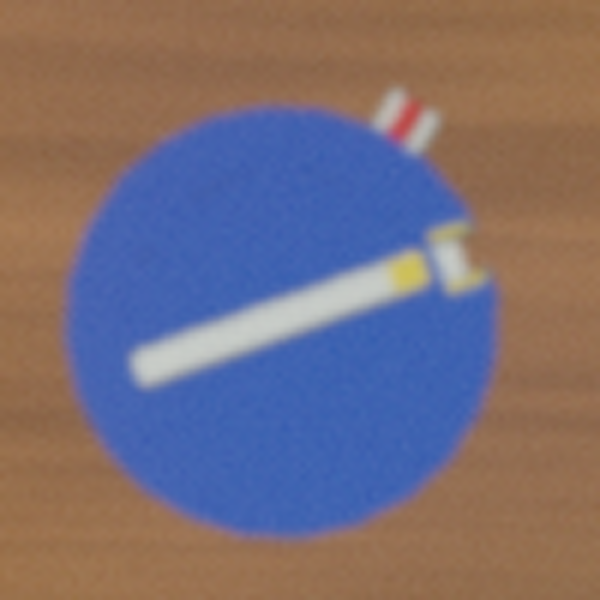

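The crop confirms the large blue lid. Its disc spans columns 67–497 and rows 104–538, the rib runs from (137,369) to its yellow end at (427,268), and the notch is at (462,262). The red pin is at (406,120).

```bash
python3 - <<'E'
from h import *
from scipy.spatial.transform import Rotation as R
q=lambda *p:[((x+.5)/6-.5+205,(y+.5)/6-.5+140) for x,y in p]
e=onplane("t0",q((67,321),(497,321),(282,104),(282,538)),115); print(e.round(1)); c=e.mean(0); print("c",c.round(1))
r=onplane("t0",q((137,369),(427,268)),131); print("rib",r.round(1),"mid",r.mean(0).round(1),np.linalg.norm(r[1]-r[0]))
p=onplane("t0",q((406,120)),101)[0]; print("pin",p.round(1),np.linalg.norm((p-c)[:2]))
n=onplane("t0",q((460,260)),110)[0]
ang=lambda v:np.arctan2(v[1],v[0])
print("angles rib,notch,pin",ang(r[1]-r[0]),ang(n-c),ang(p-c))
s=env.sense();print(R.from_rotvec(s["ee_rot"]).as_matrix().round(3),s["position"])
E
```

```text
[[534.1  81.7 115. ]
 [536.9 -88.2 115. ]
 [622.1  -1.8 115. ]
 [450.2  -4.7 115. ]]
c [535.8  -3.2 115. ]
rib [[514.8  52.5 131. ]
 [556.  -59.4 131. ]] mid [535.4  -3.4 131. ] 119.23168862887682
pin [618.7 -51.9 101. ] 96.06485349311824
angles rib,notch,pin -1.218580247248642 -1.223126776311921 -0.5308219366665126
[[-0.907  0.421 -0.001]
 [ 0.421  0.907 -0.001]
 [-0.    -0.002 -1.   ]] [273.55447406 589.02956371 218.67399945]
```

Tub axis is at about (535.6, -3.3). The rib points at -1.22 rad and the pin at -0.53 rad, so the lid must turn +0.69 rad, counter-clockwise from above. First I'll move above the notch end of the rib with the fingers across it.

carry_out(targets=[-0.016, -0.014, 0, 0.03, 26, -0.05, -0.044, 0, 0.08, 26, -0.09, -0.08, 0, 0.14, 26, -0.13, -0.115, 0, 0.2, 26, -0.17, -0.15, 0, 0.26, 26, -0.21, -0.186, 0, 0.32, 26, -0.25, -0.221, 0, 0.38, 26, -0.29, -0.257, 0, 0.44, 26, -0.33, -0.292, 0, 0.5, 26, -0.37, -0.327, 0, 0.56, 26, -0.41, -0.363, 0, 0.62, 26, -0.45, -0.398, 0, 0.68, 26, -0.48, -0.425, 0, 0.73, 26, -0.505, -0.447, 0, 0.77, 26, -0.517, -0.457, 0, 0.785, 26, -0.517, -0.457, 0, 0.785, 26, -0.517, -0.457, 0, 0.785, 26], newtons=5)

```text
t: 2.22
position: [549.6, -40.8, 219.2]
ee_rot: [-1.796, -2.576, -0.001]
wrist_force: [-0.6, 0.3, 0.1]
finger_gap: 24.6
grasp_force: 0.0
```

carry_out(targets=[0, 0, 0.02, 0, 26, 0, 0, 0.045, 0, 26, 0, 0, 0.065, 0, 26, 0, 0, 0.075, 0, 26, 0, 0, 0.08, 0, 26, 0, 0, 0.084, 0, 26, 0, 0, 0.084, 0, 26])

```text
t: 3.1
position: [550.3, -42.6, 135.7]
ee_rot: [1.799, 2.575, 0.0]
wrist_force: [-0.5, -0.7, -0.3]
finger_gap: 24.2
grasp_force: 0.0
```

```bash
python3 - <<'E'
from h import *
snap("side","s1"); crop("s1","c1",190,120,320,240,5)
E
```

```text
(no output)
```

View pics/c1.png

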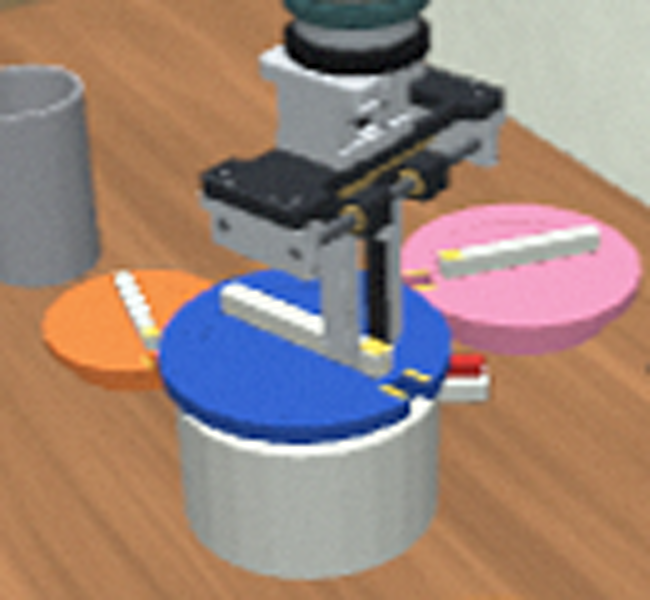

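The fingers straddle the rib at crop (350,350). The rib's yellow end is at (375,355), the notch at (405,385) and the pin at (470,365). Now I'll push it round the arc.

carry_out(targets=[0, 0.0025, 0, 0, 26, 0, 0.005, 0, 0, 26, 0.0003, 0.0072, 0, -0.05, 26, 0.0006, 0.0093, 0, -0.1, 26, 0.0012, 0.0113, 0, -0.15, 26, 0.0019, 0.0133, 0, -0.2, 26, 0.0026, 0.0153, 0, -0.25, 26, 0.0034, 0.0173, 0, -0.3, 26, 0.0043, 0.0192, 0, -0.35, 26, 0.0053, 0.0211, 0, -0.4, 26, 0.0064, 0.0229, 0, -0.45, 26, 0.0076, 0.0246, 0, -0.5, 26, 0.0089, 0.0263, 0, -0.55, 26, 0.0102, 0.0279, 0, -0.6, 26, 0.0116, 0.0294, 0, -0.65, 26, 0.0129, 0.0307, 0, -0.69, 26, 0.0129, 0.0307, 0, -0.69, 26, 0.0129, 0.0307, 0, -0.69, 26])

```text
t: 5.4
position: [574.8, -19.7, 135.4]
ee_rot: [0.823, 3.032, 0.001]
wrist_force: [-2.5, 0.3, -0.2]
finger_gap: 24.9
grasp_force: 0.7
```

carry_out(targets=[0, -0.002, 0, 0, 26, 0, -0.004, 0, 0, 26, 0, -0.004, -0.02, 0, 26, 0, -0.004, -0.05, 0, 26, 0, -0.004, -0.08, 0, 0, 0, 0.03, -0.085, 0, 0, 0, 0.075, -0.085, 0, 0, 0, 0.12, -0.085, 0, 0, 0, 0.15, -0.085, 0, 0, 0, 0.16, -0.085, 0, 0])

```text
t: 6.65
position: [655.9, 120.4, 220.1]
ee_rot: [0.818, 3.033, 0.002]
wrist_force: [-0.2, 0.1, 0.1]
finger_gap: 0.4
grasp_force: 0.0
```

```bash
python3 - <<'E'
from h import *
snap("top","t2"); crop("t2","c2",205,140,305,240,6)
E
```

```text
(no output)
```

View pics/c2.png

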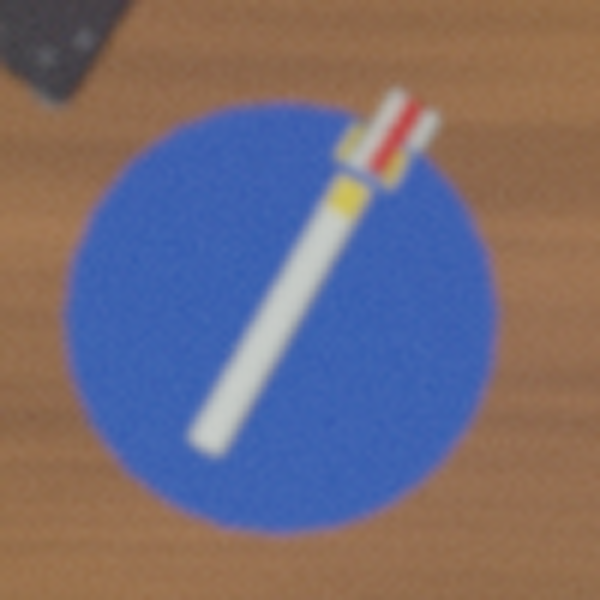

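The notch now lies over the pin but overshot slightly: the red bar, from (416,98) to (380,168), sits near the right-hand side of the notch. The rib runs from (208,446) to (352,186). I'll measure the error.

```bash
python3 - <<'E'
from h import *
q=lambda *p:[((x+.5)/6-.5+205,(y+.5)/6-.5+140) for x,y in p]
ang=lambda v:np.arctan2(v[1],v[0])
im=cv2.imread("pics/t2.png").astype(int)[140:240,205:305]
b,g,r=im[...,0],im[...,1],im[...,2]
m=(b-r>70); ys,xs=np.nonzero(m); (h,)=[cv2.convexHull(np.c_[xs,ys].astype(np.int32))]
e=cv2.fitEllipse(h.astype(np.float32)); c=onplane("t2",[(e[0][0]+205,e[0][1]+140)],115)[0]
w=(r-b>70)&(r-g>60); w&=(np.arange(100)[:,None]<32); ys,xs=np.nonzero(w); print(len(xs))
pp=onplane("t2",np.c_[xs+205,ys+140],101); mu=pp.mean(0)
u=np.linalg.svd((pp-mu)[:,:2])[2][0]; u*=np.sign(u[0])
rib=onplane("t2",q((208,446),(352,186)),131)
p=onplane("t2",q((416,98),(380,168)),101)
# red strip offset vs notch: yellow marks centres on z=115
y=onplane("t2",q((350,145),(396,172)),115)
print("c",c.round(1),"red mu",mu.round(1),"ang",ang(mu-c),ang(u),"hand",p.round(1),ang(p[0]-p[1]),ang(p.mean(0)-c))
print("rib",rib.round(1),rib.mean(0).round(1),ang(rib[1]-rib[0]),"notch",y.mean(0).round(1),ang(y.mean(0)-c))
E
```

```text
33
c [536.6  -2.6 115. ] red mu [611.9 -48.  101. ] ang -0.5429652360134448 -0.5288830754233254 hand [[627.7 -55.8 101. ]
 [598.9 -41.6 101. ]] -0.4581578931489553 -0.5416666212729649
rib [[485.5  24.4 131. ]
 [587.6 -29.8 131. ]] [536.5  -2.7 131. ] -0.488035052782999 notch [600.8 -38.3 115. ] -0.5082382280075405
```

The lid needs about 0.045 rad back, which is roughly 2 mm at the finger. I'll straddle the rib again and nudge it the other way with the opposite finger.

carry_out(targets=[0, -0.015, 0, 0, 26, 0, -0.05, 0, 0, 26, 0, -0.09, 0, 0, 26, 0, -0.13, 0, 0, 26, 0, -0.155, 0, 0, 26, 0, -0.165, 0, 0, 26, 0, -0.165, 0, 0, 26, 0, -0.165, 0.02, 0, 26, 0, -0.165, 0.045, 0, 26, 0, -0.165, 0.07, 0, 26, 0, -0.165, 0.08, 0, 26, 0, -0.165, 0.085, 0, 26, 0, -0.165, 0.085, 0, 26, 0, -0.168, 0.085, 0, 26, 0, -0.17, 0.085, 0, 26, 0, -0.1715, 0.085, 0, 26, 0, -0.173, 0.085, 0, 26, 0, -0.173, 0.085, 0, 26])

```text
t: 8.95
position: [568.0, -31.4, 135.6]
ee_rot: [0.823, 3.032, 0.0]
wrist_force: [0.7, 0.3, 0.6]
finger_gap: 24.4
grasp_force: 0.2
```

carry_out(targets=[0, 0.003, 0, 0, 26, 0, 0.006, 0, 0, 26, 0, 0.006, -0.02, 0, 26, 0, 0.006, -0.05, 0, 26, 0, 0.006, -0.08, 0, 0, 0, 0.04, -0.085, 0, 0, 0, 0.085, -0.085, 0, 0, 0, 0.13, -0.085, 0, 0, 0, 0.16, -0.085, 0, 0, 0, 0.173, -0.085, 0, 0])

```text
t: 10.2
position: [655.5, 120.4, 219.9]
ee_rot: [-0.818, -3.032, -0.001]
wrist_force: [-0.3, -0.1, -0.4]
finger_gap: 0.9
grasp_force: 0.0
```

```bash
python3 - <<'E'
from h import *
snap("top","t3"); crop("t3","c3",235,140,305,210,8)
E
```

```text
(no output)
```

View pics/c3.png

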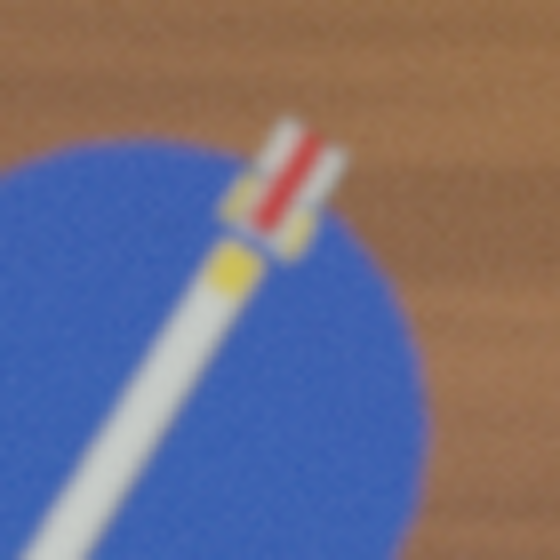

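The red bar is now centred between the yellow marks: the marks' midpoint is (266,219) and the bar passes through (266,218). Next I'll press at the rib centre with the fingers shut.

carry_out(targets=[0.005, -0.02, 0, 0, 0, 0.015, -0.06, 0, 0, 0, 0.025, -0.1, 0, 0, 0, 0.035, -0.14, 0, 0, 0, 0.039, -0.16, 0, 0, 0, 0.041, -0.167, 0, 0, 0, 0.041, -0.167, 0.02, 0, 0, 0.041, -0.167, 0.045, 0, 0, 0.041, -0.167, 0.06, 0, 0, 0.041, -0.167, 0.068, 0, 0, 0.041, -0.167, 0.073, 0, 0, 0.041, -0.167, 0.075, 0, 0, 0.041, -0.167, 0.077, 0, 0, 0.041, -0.167, 0.079, 0, 0, 0.041, -0.167, 0.081, 0, 0, 0.041, -0.167, 0.081, 0, 0])

```text
t: 12.25
position: [536.0, -5.3, 140.3]
ee_rot: [0.822, 3.031, 0.001]
wrist_force: [-1.5, 0.1, 5.0]
finger_gap: 0.6
grasp_force: 2.4
```

carry_out(targets=[0, 0, 0.0015, 0, 0, 0, 0, 0.003, 0, 0, 0, 0, 0.0045, 0, 0, 0, 0, 0.006, 0, 0, 0, 0, 0.0075, 0, 0, 0, 0, 0.0085, 0, 0, 0, 0, 0.009, 0, 0, 0, 0, 0.009, 0, 0])

```text
t: 13.25
position: [536.1, -5.3, 132.2]
ee_rot: [0.822, 3.031, 0.001]
wrist_force: [-3.3, 0.2, 14.3]
finger_gap: 0.6
grasp_force: 7.0
```

carry_out(targets=[0, 0, 0.001, 0, 0, 0, 0, 0.002, 0, 0, 0, 0, 0.003, 0, 0, 0, 0, 0.003, 0, 0])

```text
t: 13.75
position: [536.1, -5.3, 132.0]
ee_rot: [0.823, 3.03, 0.002]
wrist_force: [-10.1, 0.1, 37.7]
finger_gap: 0.5
grasp_force: 19.2
```

The lid is home: force rose to 38 N with no further travel. Now I'll back off, move clear and check.

carry_out(targets=[0, 0, -0.003, 0, 0, 0, 0, -0.006, 0, 0, 0, 0, -0.02, 0, 0, 0, 0, -0.05, 0, 0, 0, 0, -0.085, 0, 0, 0, 0.04, -0.088, 0, 0, 0, 0.085, -0.088, 0, 0, 0, 0.13, -0.088, 0, 0, 0, 0.165, -0.088, 0, 0, 0, 0.17, -0.088, 0, 0, 0, 0.17, -0.088, 0, 0])

```text
t: 15.12
position: [621.1, 140.4, 215.4]
ee_rot: [-0.823, -3.031, 0.002]
wrist_force: [0.5, -0.2, -1.3]
finger_gap: 0.6
grasp_force: 0.0
```

```bash
python3 - <<'E'
from h import *
snap("side","s4"); crop("s4","c4",200,150,310,240,7)
E
```

```text
(no output)
```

View pics/c4.png

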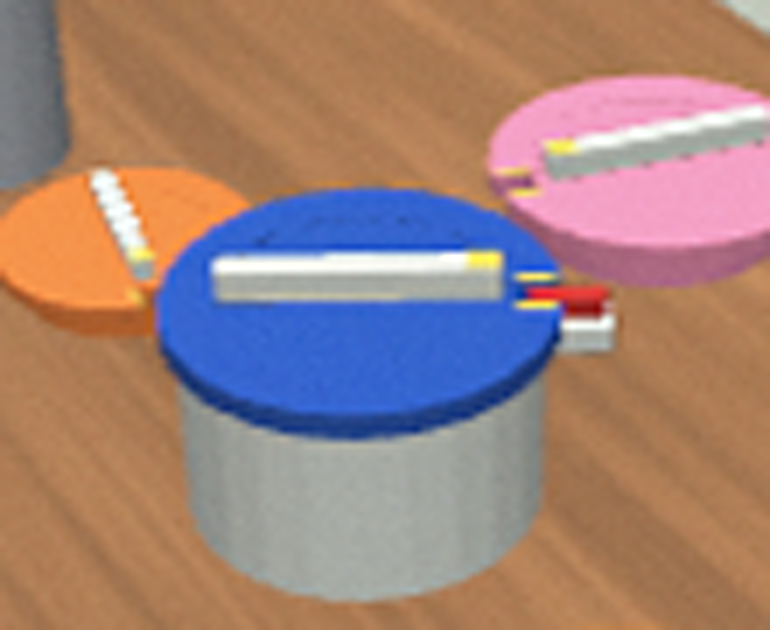

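The side view shows the blue lid level and down on the rim, with the red pin sitting inside the notch at crop (545,293). The gripper is clear.

```bash
python3 -c "from h import *; print(finish_job())"
```

```text
the job is handed in; nothing more can be done
None
```

The tub is closed and the job is handed in: the blue lid was turned until its notch faced the pin, then pressed until it stopped, level on the rim; the arm is clear, and the jug, brush and bolt were not touched.

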